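# Tip the rinsed caps into the drain corner and hold the basket over the dish

## Robot

A 6-joint arm with a two-finger parallel gripper is mounted at the origin on a cart in front of the work surface, level with it; the furniture and walls round the work are solid. World frame = base frame: x ahead of the robot, y to its left, z up, the work surface at z = 0. Lengths are in m, angles in rad, forces in N, time in s.
With the tool pointing down it reaches from about 0.425 to 0.95 m from the base axis. Payload 14.7 kg.
Tool frame: the origin (TCP) lies at the very end of the fingers, on their centre line; the grasp point (between the pads) lies 19 mm behind it; z points along the fingers, y is the line along which they close (so a half turn about z gives the same grasp; the last joint's range is limited). The gripper opens to 85 mm and grips with 20 to 120 N. Pads are 22 mm wide; open, the fingers measure 114 mm over their backs; the gripper's body (76 mm by 85 mm) begins 54 mm behind the grasp point. The pads swing forward as they close: fully open they stand 13 mm farther back than shut.
Start: joints at [-1.313, 0.48, 1.596, -0, 1.065, -0.047], TCP at [0.195, -0.62, 0.231] pointing down, gripper open.
Joint ranges: [-2.75, 2.75], [-0.82, 2.05], [0.23, 2.67], [-1.56, 4.7], [0.09, 2.69], [-2.92, 2.92]. Speed limits (rad/s): [1.89, 1.89, 2.39, 3.01, 3.01, 3.01].

## Interface

Orientations are given as a unit quaternion [x, y, z, w].
In Python, from rig import * gives the robot as it stands. The module is installed in compiled form; this text tells all that it offers.
- The arm moves only by the tool servo_tool, never from a script. Its argument "rows" is a list of rows, each a list of 3 entries, a list of its own where there are three numbers: the shift along the tool's x, y, z in mm, then the turn, a rotation vector about the tool's x, y, z in degrees, then the finger opening in mm, from 0 to 85.4. A call has 1 to 10 rows; each row shifts and turns the commanded pose from where the row before left it, along the tool's axes as they then stand; what a row does not reach is not made up. A row lasts 1/8 s, in which the tool goes at most 62.5 mm and 10.7 degrees, less where a joint would pass 70% of its speed; a pose out of reach is approached as far as the arm can. A call is refused whole if a number of a shift passes 62.5 or a number of a turn 10.7, either way. A call with a gripper value outside its range is refused whole. The fingers move at their own pace and stop on an object; the grip force is fixed at half the most. Time passes only in rows, so rows that do not move let the fingers close. It gives the time, the measured TCP pose, the force, the opening and the grip force at its end, in the units of the state.
- sense(): the state, without advancing time (a new reading comes with each control period).
- read_camera(name): name is "scene" or "top" or "wrist"; returns a dict with "frame" (420x560x3 uint8, red, green, blue), "mtx" (3x3 intrinsics, pixels), "pose" (4x4, takes a point from camera to world coordinates). Camera axes: x right, y down, z forward; pixel columns grow to the right and rows downward; lengths in m; the calibration is good to about 2 mm. The wrist camera is an equidistant fisheye: a pixel r from the principal point sees the ray r / f radians off the axis. A picture is of the moment at which its call begins. There is no depth.
- sign_off(): hands the job in; it is judged then, once.
The state is a dict: "time": time; "q": joint angles; "dq": joint speeds; "joint_torque": joint torques, N m; "tcp_pos": TCP position; "orientation": TCP orientation; "force": force on the tool from outside, world axes, zero at the start; "torque": the same for the moment, N m; "width": finger opening in m; "gripper_force": force on a finger pad.
Only numpy, scipy, OpenCV 4.12 (cv2) and the standard library are available. Lean on these libraries where they do the work, as an engineer would, in place of code of your own. Each camera call takes 0.05 s, during which the arm holds its last target. There are 200 camera calls.

## Task

Lift the small rinsing basket by its handle and hold it over the kidney dish, tipped about 40 degrees toward its drain beak, so that all four loose metal caps slide together into the beak corner and the beak points down over the inside of the dish, a few centimetres above its rim. Do not let the basket touch or shift the dish, and leave the other things on the cabinet where they are. Finish while still holding the basket tipped and still like that: do not put it down or let go.

Things in the scene. Friction and masses are not known exactly. Their poses are not given: they have to be found in the camera images.
- basket: open steel rinsing basket, outside 126 (x) x 102 (y) x 36 mm, walls and floor 3 mm, 0.2-0.4 kg, turned any way. Origin under its centre, z up. Bridge handle along its x over the middle, posts at the short sides; the mid 80 mm is a flat-sided grip, 12 mm wide (y), 14 tall, centred 90 mm above the underside. The (+x,+y) corner has a drain beak jutting out diagonally 28 mm at floor level
- handle (a point): centre of the basket's grip, 90 mm above the basket's origin; axes as the basket's
- spout (a point): tip of the drain beak at the underside, at (82.8, 70.8, 0) mm in the basket's frame
- drain_corner (a point): inner corner of the basket floor at the beak, at (60, 48, 3) mm in the basket's frame; caps cannot leave through the beak
- cap1: loose turned steel end cap of a handpiece lying in the basket (one of four alike), 14 mm in diameter, 12 mm tall, 14 g; origin at the centre of its underside. On the basket's steel it begins to slide at 13 to 17 degrees of tilt; tipped straight toward the corner it may stick along a wall below about 32 degrees, and rocking the tilt a little to either side frees it
- cap2: loose turned steel end cap of a handpiece lying in the basket (one of four alike), 14 mm in diameter, 12 mm tall, 14 g; origin at the centre of its underside. On the basket's steel it begins to slide at 13 to 17 degrees of tilt; tipped straight toward the corner it may stick along a wall below about 32 degrees, and rocking the tilt a little to either side frees it
- cap3: loose turned steel end cap of a handpiece lying in the basket (one of four alike), 14 mm in diameter, 12 mm tall, 14 g; origin at the centre of its underside. On the basket's steel it begins to slide at 13 to 17 degrees of tilt; tipped straight toward the corner it may stick along a wall below about 32 degrees, and rocking the tilt a little to either side frees it
- cap4: loose turned steel end cap of a handpiece lying in the basket (one of four alike), 14 mm in diameter, 12 mm tall, 14 g; origin at the centre of its underside. On the basket's steel it begins to slide at 13 to 17 degrees of tilt; tipped straight toward the corner it may stick along a wall below about 32 degrees, and rocking the tilt a little to either side frees it
- kidney_dish: empty steel kidney-shaped dish, 75 (its x) x 162 (its y) x 32 mm high, standing on the cabinet top; origin under its centre; the hollow spans about 54 mm in x and 140 mm in y about the origin; loose, about 0.3 kg. Behind it, beyond x = 0.57 m, stand fixed things up to 0.2 m tall, and the room wall is about 0.75 m ahead of the base: a wrist leaned far forward runs into it
- handpiece: bystander: slim steel dental handpiece lying between basket and dish, 144 mm long, 18 mm tall; origin under its middle
- bench_timer: bystander: small grey timer, 60 x 64 x 20 mm, near the right side; origin under its middle
- bur_block: bystander: small bur stand with burs, 34 x 58 x 35 mm, at the back right; origin under its middle
- dropper: bystander: brown dropper bottle, 31 mm across, 102 mm tall, at the back; origin under its middle
- tape_roll: bystander: roll of tape lying flat, 104 mm across, 25 mm tall, on the left; origin under its middle

How it is judged:
On the way:
1. the basket is lifted clear of the cabinet top by the handle (contact force between the fingers and basket above 1 N and height (world z) of basket above 0.03 m and height (world z) of spout above 0.02 m), for 0.2 s.
At the end, for the whole second after the job is handed in: Basket held by the fingers, at rest, tipped 27-53 deg; beak tip over the dish (30 mm across, 65 mm along from its centre), 37-140 mm above the cabinet top, not touching it; four caps still, within 56 mm of the inner beak corner; dish upright, moved under 20 mm, bystanders under 30 mm (contact force between the fingers and basket above 1 N and height (world z) of spout between 0.037 and 0.14 m and x of spout in the frame of kidney_dish between -0.03 and 0.03 m and y of spout in the frame of kidney_dish between -0.065 and 0.065 m and angle between basket's own z axis and vertical between 0.47 and 0.93 rad and distance between each of cap1, cap2, cap3, cap4 and drain_corner below 0.056 m and linear speed of each of cap1, cap2, cap3, cap4 below 0.03 m/s and linear speed of basket below 0.02 m/s and contact force between basket and kidney_dish below 0.5 N and height (world z) of kidney_dish below 0.006 m and angle between kidney_dish's own z axis and vertical below 0.08 rad and distance of kidney_dish from where it was at the start of the episode below 0.02 m and distance of each of handpiece, bench_timer, bur_block, dropper, tape_roll from where it was at the start of the episode below 0.03 m); the arm keeps its last pose, push and grip.
It fails at once if the basket touches the dish (contact force between basket and kidney_dish above 1 N).
It fails at once if the dish is shifted (distance of kidney_dish from where it was at the start of the episode above 0.02 m).
It fails at once if a bystander is disturbed (distance of any of handpiece, bench_timer, bur_block, dropper, tape_roll from where it was at the start of the episode above 0.03 m).
It also fails if it takes over 45 s, if anything falls off the work surface, if the arm or the gripper's body presses on something with over 40 N, if the wrist force passes 120 N, or if a joint passes its speed limit or range.

## Working session

There is one attempt and no reset: what is moved stays moved. The work goes in short steps, Python scripts to look and compute and a tool call to move; the robot and the scene stay as the last step left them, time stands still between calls to the robot, and variables do not carry over. Pictures are saved under pics/ and viewed, at most 10 in all, crops included, and the job is handed in when it is done.

Besides the shell and the picture viewer there is one more tool, called after "Call:" as name(argument=value, ...), one argument or row to a line, values as JSON. servo_tool: Moves the arm, as the interface text tells. Its arguments: {"type":"object","properties":{"rows":{"type":"array","items":{"type":"array"}}},"required":["rows"]}

```bash
mkdir -p pics; python3 - <<'E'
from rig import *
import cv2,numpy as np,pickle
d={}
for n in("scene","top"):
    c=read_camera(n);d[n]=c
    cv2.imwrite(f"pics/{n}0.png",c["frame"][:,:,::-1]);print(n,c["mtx"].round(1).tolist(),c["pose"].round(3).tolist())
pickle.dump(d,open("c0.pkl","wb"))
s=sense();print({k:np.round(v,3).tolist() for k,v in s.items()})
E
```

```text
scene [[545.8, 0.0, 285.8], [0.0, 545.8, 212.4], [0.0, 0.0, 1.0]] [[-0.519, -0.522, 0.677, -0.658], [-0.855, 0.3, -0.423, 0.759], [0.018, -0.798, -0.602, 1.13], [0.0, 0.0, 0.0, 1.0]]
top [[415.4, 0.0, 274.8], [0.0, 415.4, 206.4], [0.0, 0.0, 1.0]] [[0.02, -0.99, 0.139, 0.321], [-1.0, -0.023, -0.016, 0.038], [0.019, -0.139, -0.99, 1.486], [0.0, 0.0, 0.0, 1.0]]
{'time': 0.1, 'q': [-1.313, 0.481, 1.597, -0.0, 1.065, -0.047], 'dq': [0.001, -0.001, -0.003, -0.001, 0.001, -0.0], 'joint_torque': [-0.0, -95.226, -43.104, -0.0, 0.005, -0.0], 'tcp_pos': [0.195, -0.62, 0.231], 'orientation': [0.988, 0.152, -0.0, -0.001], 'force': [0.115, 0.906, 0.093], 'torque': [-0.03, -0.003, 0.015], 'gripper_force': 0.0, 'width': 0.085}
```

View pics/scene0.png

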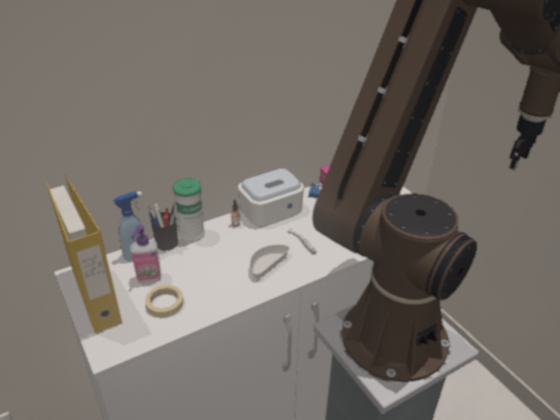

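View pics/top0.png

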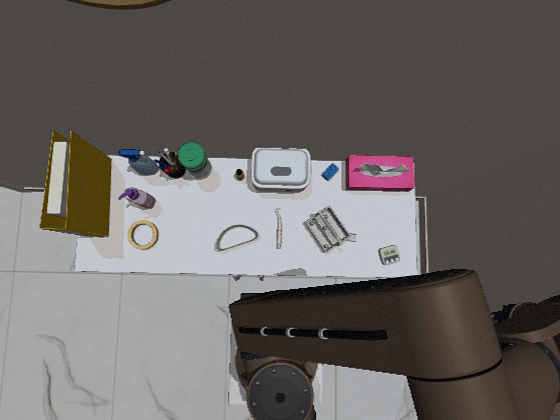

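The scene view shows the dish near (268,260) and the handpiece near (302,241), and the arm hides the basket. The top view shows the basket centred near (325,229) with its beak at about (352,238), the dish near (237,238), and the handpiece at (279,229).

```bash
cat > h.py <<'E'
import numpy as np,cv2,pickle
from scipy.spatial.transform import Rotation as R
def ray(c,u,v,fish=False):
    K=c["mtx"];x=(u-K[0,2])/K[0,0];y=(v-K[1,2])/K[1,1]
    if fish:
        t=np.hypot(x,y);d=np.array([x/t*np.sin(t),y/t*np.sin(t),np.cos(t)]) if t>0 else np.array([0,0,1.])
    else: d=np.array([x,y,1.])
    d=c["pose"][:3,:3]@d;return c["pose"][:3,3],d/np.linalg.norm(d)
def atz(c,u,v,z,fish=False):
    o,d=ray(c,u,v,fish);return o+d*(z-o[2])/d[2]
def tri(rs):
    A=0;b=0
    for o,d in rs:
        P=np.eye(3)-np.outer(d,d);A=A+P;b=b+P@o
    p=np.linalg.solve(A,b);return p,[np.linalg.norm((np.eye(3)-np.outer(d,d))@(p-o)) for o,d in rs]
def proj(c,p,fish=False):
    q=c["pose"][:3,:3].T@(np.array(p)-c["pose"][:3,3]);K=c["mtx"]
    if fish:
        r=np.hypot(q[0],q[1]);t=np.arctan2(r,q[2]);return K[0,0]*q[0]/r*t+K[0,2],K[1,1]*q[1]/r*t+K[1,2]
    return K[0,0]*q[0]/q[2]+K[0,2],K[1,1]*q[1]/q[2]+K[1,2]
E
python3 - <<'E'
from h import *
d=pickle.load(open("c0.pkl","rb"));t=d["top"]
print("basket@.09",atz(t,325,229,.09),"@0",atz(t,352,238,0));print("dish",atz(t,237,238,.03));print("hp",atz(t,279,229,.01))
f=t["frame"][195:285,200:410,::-1]
a=cv2.resize(f,None,fx=3.8,fy=3.8,interpolation=cv2.INTER_CUBIC)
cv2.imwrite("pics/z1.png",a)
E
```

```text
basket@.09 [ 0.44326009 -0.15473386  0.09      ] @0 [ 0.42094926 -0.26438139  0.        ]
dish [0.41018867 0.14525219 0.03      ]
hp [ 0.44666872 -0.00157319  0.01      ]
```

View pics/z1.png

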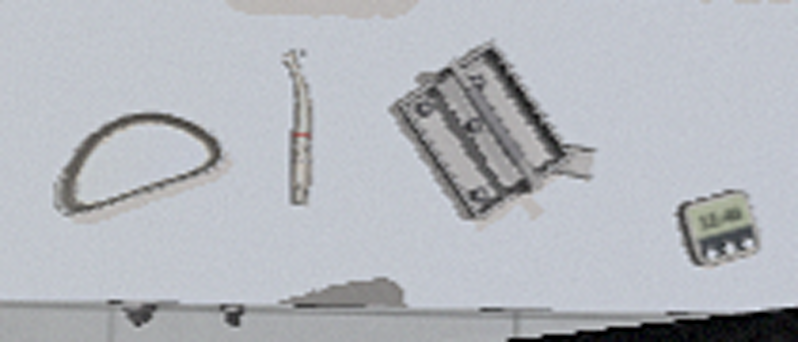

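The zoomed view shows the basket with its handle running from crop (460,60) to (535,185) and the beak at right (590,160). So basket +x points at roughly -149° in the world, and +y at -59°. Next I move the wrist over it and measure from there.

Call:
servo_tool(
  rows=[
    [[35,-33,-10],[0,0,0],85],
    [[35,-33,-10],[0,0,0],85],
    [[35,-33,-10],[0,0,0],85],
    [[35,-33,-10],[0,0,0],85],
    [[35,-33,-10],[0,0,0],85],
    [[35,-33,-10],[0,0,0],85],
    [[35,-33,-10],[0,0,0],85],
    [[35,-33,-10],[0,0,0],85],
    [[35,-33,-10],[0,0,0],85],
    [[35,-33,-10],[0,0,0],85],
  ],
)

```text
time: 1.35
tcp_pos: [0.4303, -0.1987, 0.3315]
orientation: [0.988, 0.152, -0.0, -0.0]
force: [0.7, 0.1, 0.0]
width: 0.0851
gripper_force: 0.0
```

```bash
python3 - <<'E'
from rig import *
from h import *
d={}
for n in("wrist","scene","top"):
    d[n]=read_camera(n)
cv2.imwrite("pics/w1.png",d["wrist"]["frame"][:,:,::-1])
pickle.dump(d,open("c1.pkl","wb"));s=sense();print(s["tcp_pos"],s["orientation"],s["q"],s["time"]);w=d["wrist"];print(w["mtx"],w["pose"])
E
```

```text
[ 0.43079757 -0.19855585  0.33161525] [9.88154666e-01 1.53460916e-01 3.06802252e-04 9.81288111e-05] [-4.95972594e-01  1.30299937e-01  1.84788320e+00  2.34370776e-04
  1.16280228e+00  7.66591330e-01] 1.5
[[325.1922621    0.         281.88842483]
 [  0.         325.1922621  209.36702057]
 [  0.           0.           1.        ]] [[ 2.99331569e-01 -9.15547738e-01 -2.68650241e-01  4.98531578e-01]
 [-9.54149076e-01 -2.87106351e-01 -8.46728057e-02 -1.78125216e-01]
 [ 3.90805190e-04  2.81677623e-01 -9.59509022e-01  4.73679034e-01]
 [ 0.00000000e+00  0.00000000e+00  0.00000000e+00  1.00000000e+00]]
```

View pics/w1.png

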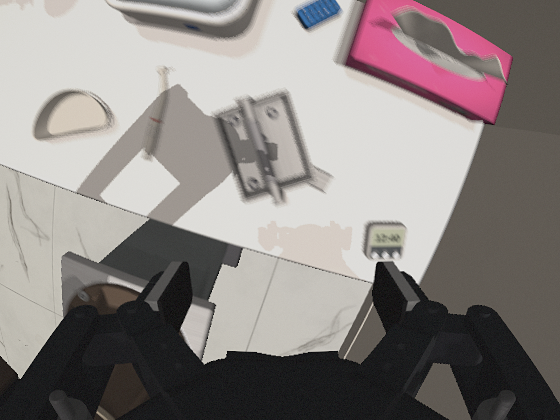

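The wrist view shows the basket centred near (265,145), the handle bar running from (243,100) to (281,200), the beak tip near (328,183), and the dish near (75,112). I'll zoom in for sharper clicks.

```bash
python3 - <<'E'
from h import *
w=pickle.load(open("c1.pkl","rb"))["wrist"];t=pickle.load(open("c0.pkl","rb"))["top"]
a=cv2.resize(w["frame"][82:210,210:335,::-1],(500,512),interpolation=cv2.INTER_CUBIC)
b=cv2.resize(t["frame"][200:258,298:358,::-1],(300,290),interpolation=cv2.INTER_CUBIC)
c=cv2.resize(w["frame"][80:150,20:130,::-1],(300,191))
d=np.zeros((512,800,3),np.uint8);d[:,:500]=a;d[:290,500:]=b;d[300:491,500:]=c
cv2.imwrite("pics/z2.png",d)
E
```

```text
(no output)
```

View pics/z2.png

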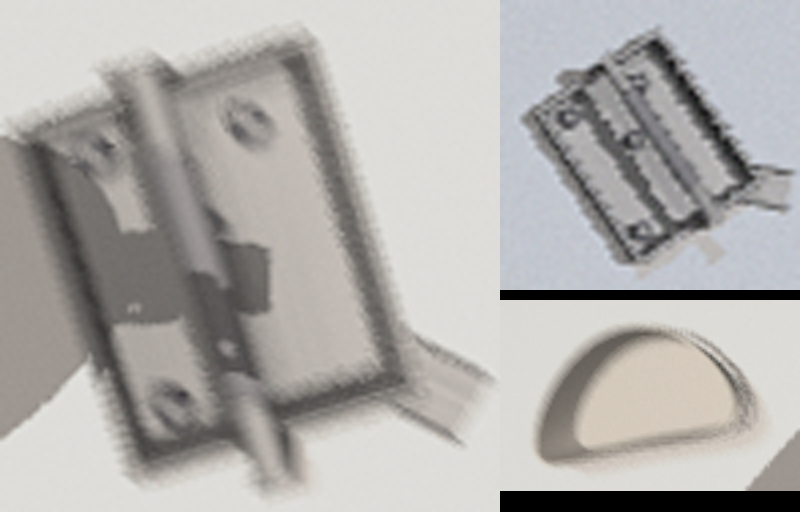

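```bash
python3 - <<'E'
from h import *
from scipy.optimize import least_squares as LS
w=pickle.load(open("c1.pkl","rb"))["wrist"];t=pickle.load(open("c0.pkl","rb"))["top"]
W=lambda x,y:(210+x/4,82+y/4); T=lambda x,y:(298+x/5,200+y/5)
cor=[(-63,-51),(-63,51),(63,51),(63,-51)]
wp=[(15,135),(310,35),(402,385),(140,475)];tp=[(25,115),(158,32),(252,185),(125,262)]
for i in range(4):
    p,e=tri([ray(w,*W(*wp[i]),True),ray(t,*T(*tp[i]))]);print("rim",cor[i],p.round(4),np.round(e,4))
p,e=tri([ray(w,*W(478,408),True),ray(t,*T(287,190))]);print("spout",p.round(4),e)
for a,b in(((132,75),(108,62)),((270,470),(210,215))):
    p,e=tri([ray(w,*W(*a),True),ray(t,*T(*b))]);print("hnd",p.round(4),e)
def f(v):
    x,y,yaw,zr,zs=v;r=[];c,s=np.cos(yaw),np.sin(yaw)
    P=[(*k,zr*1e3) for k in cor]+[(82.8,70.8,zs*1e3)]
    for (a,b,z),m,n in zip(P,wp+[(478,408)],tp+[(287,190)]):
        q=(x+(c*a-s*b)/1e3,y+(s*a+c*b)/1e3,z/1e3)
        r+=list(np.subtract(proj(w,q,True),W(*m)))+list(np.subtract(proj(t,q),T(*n)))
    return r
s=LS(f,[.44,-.16,-2.6,.036,0]);print(s.x,np.degrees(s.x[2]),np.round(s.fun,1))
x,y,yaw=s.x[:3]
for a in(-40,0,40):
    q=(x+np.cos(yaw)*a/1e3,y+np.sin(yaw)*a/1e3,.097);u=proj(w,q,True);print("grip top",a,"wrist zoom",(u[0]-210)*4,(u[1]-82)*4)
# dish: rim points wrist zoom c (x-500,y-300)*110/300 ; scale
D=lambda a,b:(20+(a-500)*110/300,80+(b-300)*70/191)
for n,(a,b) in dict(left=(540,455),right=(758,405),top=(640,330),bot=(640,450),hl=(580,445)).items(): print(n,atz(w,*D(a,b),.032,True).round(4))
# top crop z1
Z=lambda a,b:(200+a/3.8,195+b/3.8)
for n,(a,b) in dict(left=(60,205),right=(222,160),top=(150,113),bot=(140,195)).items(): print(n,atz(t,*Z(a,b),.032).round(4))
E
```

```text
rim (-63, -51) [ 0.4712 -0.086   0.0126] [0.0016 0.0016]
rim (-63, 51) [ 0.5305 -0.1762  0.042 ] [0.0032 0.0032]
rim (63, 51) [ 0.4245 -0.2481  0.0039] [0.0026 0.0026]
rim (63, -51) [ 0.3661 -0.161   0.0098] [0.0022 0.0022]
spout [ 0.4224 -0.2799 -0.017 ] [np.float64(0.0002928023279344533), np.float64(0.0002928023279344969)]
hnd [ 0.5002 -0.1328  0.1065] [np.float64(0.00324782826659466), np.float64(0.0032478282665946295)]
hnd [ 0.3983 -0.2055  0.0801] [np.float64(0.001798569469944339), np.float64(0.0017985694699443123)]
[ 0.45127951 -0.16754729 -2.53057537  0.02632837  0.00761051] -144.99128837199166 [ 1.2  0.1  1.2 -1.4 -1.8  1.4 -1.8 -0.7  2.2  0.5 -0.2 -1.9 -0.9 -0.7
  1.5 -1.1 -1.4  1.  -0.6 -1. ]
grip top -40 wrist zoom 160.39744909545925 152.25571854845572
grip top 0 wrist zoom 203.55248453987474 282.5260198985526
grip top 40 wrist zoom 245.99617531545186 410.4573246502189
left [0.3718 0.2148 0.032 ]
right [0.434  0.0585 0.032 ]
top [0.4594 0.1504 0.032 ]
bot [0.392  0.1334 0.032 ]
hl [0.3849 0.1814 0.032 ]
left [0.3705 0.2174 0.032 ]
right [0.4148 0.0704 0.032 ]
top [0.4567 0.138  0.032 ]
bot [0.3811 0.1447 0.032 ]
```

Call:
servo_tool(
  rows=[
    [[11,-8,30],[0,0,0],85],
    [[11,-8,30],[0,0,0],85],
    [[11,-8,30],[0,0,0],85],
    [[0,0,0],[0,0,-8.7],85],
    [[0,0,0],[0,0,-8.7],85],
    [[0,0,0],[0,0,0],85],
  ],
)

```text
time: 2.25
tcp_pos: [0.4537, -0.1681, 0.2409]
orientation: [0.954, 0.299, -0.0, -0.0]
force: [0.1, -0.0, 0.5]
width: 0.0847
gripper_force: 0.0
```

```bash
python3 - <<'E'
from rig import *
from h import *
d={"wrist":read_camera("wrist")}
pickle.dump(d,open("c2.pkl","wb"));s=sense();print(s["tcp_pos"],s["orientation"],s["q"],s["time"]);w=d["wrist"];
x,y,yaw=.4513,-.1675,-2.5306
im=w["frame"][:,:,::-1].copy()
cv2.imwrite("pics/w2.png",cv2.resize(im[0:260,130:480],(800,594),interpolation=cv2.INTER_CUBIC))
c,s=np.cos(yaw),np.sin(yaw)
for n,a,b,z in(("g",0,0,97),("g-",-40,0,97),("g+",40,0,97),("sp",82.8,70.8,0),("--",-63,-51,36),("-+",-63,51,36),("++",63,51,36),("+-",63,-51,36)):
    u=proj(w,(x+(c*a-s*b)/1e3,y+(s*a+c*b)/1e3,z/1e3),True);print(n,np.round([(u[0]-130)*16/7,u[1]*594/260]))
E
```

```text
[ 0.45377123 -0.16801215  0.24103631] [ 9.54696183e-01  2.97582130e-01 -2.41983184e-04 -1.21720803e-04] [-4.17162096e-01  2.36906272e-01  1.95430737e+00 -1.66772844e-04
  9.50903481e-01  5.49413041e-01] 2.3
g [341. 451.]
g- [340. 350.]
g+ [342. 545.]
sp [470. 551.]
-- [232. 288.]
-+ [451. 287.]
++ [444. 542.]
+- [242. 543.]
```

View pics/w2.png

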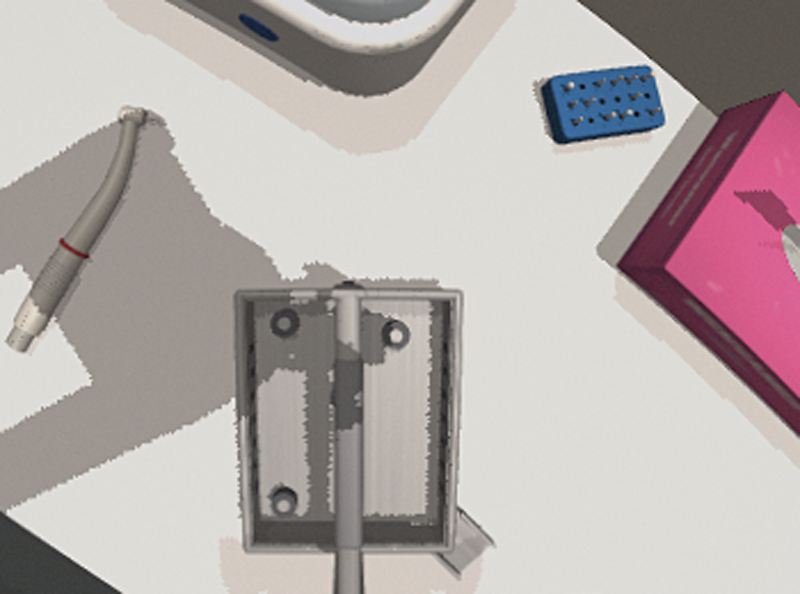

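The close view shows the handle vertical in the image at x≈347, rim corners at (237,290), (462,291), (455,548) and (244,552), and the beak tip near (478,560). I'll refit from the two wrist places.

```bash
python3 - <<'E'
from h import *
from scipy.optimize import least_squares as LS
w=pickle.load(open("c1.pkl","rb"))["wrist"];t=pickle.load(open("c2.pkl","rb"))["wrist"]
W=lambda x,y:(210+x/4,82+y/4); T=lambda x,y:(130+x*7/16,y*260/594)
wp=[(15,135),(310,35),(402,385),(140,475),(478,408),(200,280)];tp=[(236,290),(463,291),(456,548),(243,551),(478,560),(347.5,430)]
def f(v,full=False):
    x,y,yaw,zr,zs,zh,a0=v;r=[];c,s=np.cos(yaw),np.sin(yaw)
    P=[(-63,-51,zr*1e3),(-63,51,zr*1e3),(63,51,zr*1e3),(63,-51,zr*1e3),(82.8,70.8,zs*1e3)]
    for (a,b,z),m,n in zip(P,wp,tp):
        q=(x+(c*a-s*b)/1e3,y+(s*a+c*b)/1e3,z/1e3)
        r+=list(np.subtract(proj(w,q,True),W(*m))*.7)+list(np.subtract(proj(t,q,True),T(*n)))
    # handle line pts at b=0: grip ends in w2
    for a,m in((-50,(347,300)),(0,(347.5,450))):
        q=(x+c*a/1e3,y+s*a/1e3,zh);u=proj(t,q,True);r.append(u[0]-T(*m)[0])
    for a in(0,):
        q=(x+c*a/1e3,y+s*a/1e3,zh);u=proj(w,q,True);r.append((u[0]-W(200,280)[0])*.7)
    return r
s=LS(f,[.45,-.165,-2.53,.036,0,.097,0]);print(s.x,np.degrees(s.x[2]),np.round(s.fun,1))
E
```

```text
[ 0.45292411 -0.16982949 -2.53233787  0.04528034  0.0117915   0.15266403
  0.        ] -145.09227243901344 [ 0.2 -0.5 -0.5 -0.6  0.4 -0.2 -1.3 -1.3  3.8  1.8 -1.8  0.3 -0.4  1.5
  0.7 -0.7  0.5  0.8 -0.  -0.4  0.3  0.3  0. ]
```

Call:
servo_tool(
  rows=[
    [[-1,0.5,40],[0,0,0],85],
    [[-1,0.5,40],[0,0,0],85],
    [[0,0,40],[0,0,0],85],
    [[0,0,35],[0,0,0],85],
    [[0,0,15],[0,0,0],85],
    [[0,0,0],[0,0,0],85],
  ],
)

```text
time: 3.05
tcp_pos: [0.4527, -0.1694, 0.0709]
orientation: [0.954, 0.299, -0.001, -0.0]
force: [-0.5, 0.9, -0.3]
width: 0.0849
gripper_force: 0.0
```

Call:
servo_tool(
  rows=[
    [[0,0,0],[0,0,0],40],
    [[0,0,0],[0,0,0],20],
    [[0,0,0],[0,0,0],5],
    [[0,0,0],[0,0,0],0],
    [[0,0,0],[0,0,0],0],
    [[0,0,0],[0,0,0],0],
  ],
)

```text
time: 3.8
tcp_pos: [0.4531, -0.1693, 0.0715]
orientation: [0.954, 0.3, 0.0, -0.0]
force: [-0.9, 2.5, 7.3]
width: 0.011
gripper_force: 60.1
```

Call:
servo_tool(
  rows=[
    [[0,0,-10],[0,0,0],0],
    [[0,0,-20],[0,0,0],0],
    [[0,0,-25],[0,0,0],0],
    [[0,0,-25],[0,0,0],0],
    [[0,0,-25],[0,0,0],0],
    [[0,0,-25],[0,0,0],0],
    [[0,0,-25],[0,0,0],0],
    [[0,0,-20],[0,0,0],0],
    [[0,0,-10],[0,0,0],0],
    [[0,0,0],[0,0,0],0],
  ],
)

```text
time: 5.05
tcp_pos: [0.4532, -0.1694, 0.2567]
orientation: [0.954, 0.3, 0.0, 0.0]
force: [0.6, -0.3, -3.6]
width: 0.0109
gripper_force: 58.8
```

```bash
python3 - <<'E'
from rig import *
from h import *
w=read_camera("wrist");pickle.dump(w,open("c3.pkl","wb"))
s=sense();print({k:np.round(v,3).tolist() for k,v in s.items()})
t=read_camera("top")
# silhouettes of dish in top and wrist view
a=cv2.resize(w["frame"][0:320,:,::-1],(700,400));
b=cv2.resize(t["frame"][195:285,200:370,::-1],(378,200),interpolation=cv2.INTER_CUBIC)
d=np.zeros((600,700,3),np.uint8);d[:400]=a;d[400:,:378]=b
cv2.imwrite("pics/w3.png",d)
E
```

```text
{'time': 5.1, 'q': [-0.42, 0.219, 1.936, 0.0, 0.987, 0.542], 'dq': [0.0, 0.014, 0.01, -0.0, -0.005, -0.001], 'joint_torque': [0.015, -68.348, -42.863, -0.005, 0.16, 0.0], 'tcp_pos': [0.453, -0.169, 0.256], 'orientation': [0.954, 0.3, -0.0, -0.0], 'force': [0.538, -0.491, -2.55], 'torque': [-0.019, 0.015, -0.04], 'gripper_force': 58.773, 'width': 0.011}
```

View pics/w3.png

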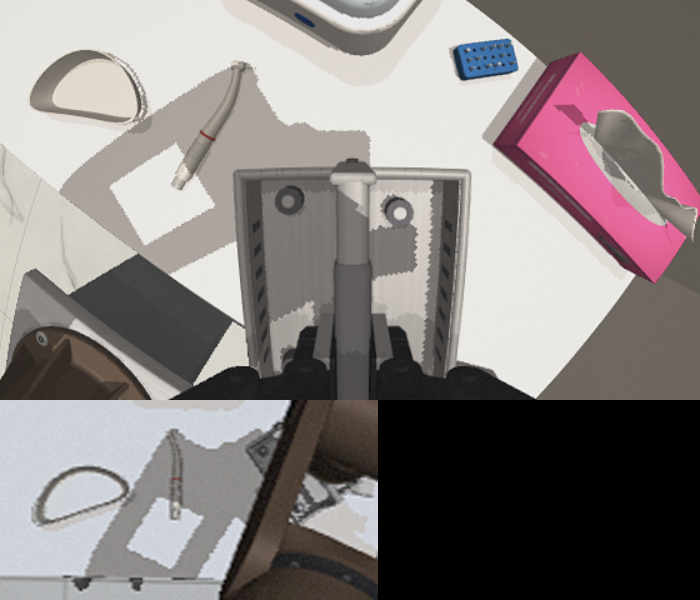

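The basket is held cleanly and level, with caps visible inside. The dish outline spans about (30,102) to (147,120) in the upper panel. Next I carry it over the dish at height and yaw so the beak points to about -60°, which keeps the wrist lean mild.

Call:
servo_tool(
  rows=[
    [[6,-12,-4],[0,0,0],0],
    [[14,-24,-4],[0,0,0],0],
    [[20,-36,-5],[0,0,0],0],
    [[22,-40,-5],[0,0,0],0],
    [[22,-40,-5],[0,0,0],0],
    [[22,-40,-5],[0,0,0],0],
    [[22,-38,-5],[0,0,0],0],
    [[18,-31,-4],[0,0,0],0],
    [[11,-18,-3],[0,0,0],0],
    [[6,-10,0],[0,0,0],0],
  ],
)

```text
time: 6.4
tcp_pos: [0.4209, 0.1622, 0.2961]
orientation: [0.954, 0.3, -0.0, -0.0]
force: [-0.5, -0.1, -2.8]
width: 0.0108
gripper_force: 58.8
```

Call:
servo_tool(
  rows=[
    [[0,0,0],[0,0,-4],0],
    [[0,0,0],[0,0,-7],0],
    [[0,0,0],[0,0,-8],0],
    [[0,0,0],[0,0,-8],0],
    [[0,0,0],[0,0,-8],0],
    [[0,0,0],[0,0,-7],0],
    [[0,0,0],[0,0,-3],0],
  ],
)

```text
time: 7.28
tcp_pos: [0.4212, 0.1606, 0.2959]
orientation: [0.766, 0.643, -0.0, -0.0]
force: [0.6, 0.1, -2.8]
width: 0.0105
gripper_force: 58.8
```

Call:
servo_tool(
  rows=[
    [[0,0,0],[3.2,3.8,0],0],
    [[0,0,0],[4.5,5.3,0],0],
    [[0,0,0],[4.5,5.3,0],0],
    [[0,0,0],[4.5,5.3,0],0],
    [[0,0,0],[4.5,5.3,0],0],
    [[0,0,0],[4.5,5.3,0],0],
    [[0,0,0],[0,0,0],0],
  ],
)

```text
time: 8.15
tcp_pos: [0.4219, 0.1597, 0.2948]
orientation: [0.722, 0.602, 0.057, -0.336]
force: [-0.1, -0.2, -3.8]
width: 0.0106
gripper_force: 59.0
```

```bash
python3 - <<'E'
from rig import *
from h import *
s=sense();print({k:np.round(v,3).tolist() for k,v in s.items()})
Rt=R.from_quat(s["orientation"]).as_matrix();Rb=Rt@np.diag([-1,1,-1])
g=s["tcp_pos"]-Rt[:,2]*.019
sp=g+Rb@np.array([.0828,.0708,-.09]);print("tilt",np.degrees(np.arccos(Rb[2,2])),"spout",sp,"dir",np.degrees(np.arctan2(Rb[1,2],Rb[0,2])))
w=pickle.load(open("c3.pkl","rb"))
for n,(a,b) in dict(left=(29,100),right=(147,112),apex=(92,50),f1=(60,111),f2=(110,120)).items(): print(n,atz(w,a*.8,b*.8,.032,True).round(4))
ims=[cv2.resize(read_camera(n)["frame"][:,:,::-1],(400,300)) for n in("wrist","scene")]
t=read_camera("top")
pickle.dump(t,open("c4.pkl","wb"))
ims.append(cv2.resize(t["frame"][170:290,180:340,::-1],(400,300)))
c=np.zeros((600,800,3),np.uint8);c[:300,:400]=ims[0];c[:300,400:]=ims[1];c[300:,:400]=ims[2]
cv2.imwrite("pics/w4.png",c)
E
```

```text
{'time': 8.15, 'q': [-0.141, 0.358, 1.866, 0.534, 1.418, -0.18], 'dq': [0.042, -0.051, 0.004, -0.029, -0.032, 0.049], 'joint_torque': [-2.621, -72.237, -35.812, 5.155, 6.245, -1.449], 'tcp_pos': [0.422, 0.16, 0.295], 'orientation': [0.722, 0.602, 0.057, -0.336], 'force': [-0.145, -0.227, -3.773], 'torque': [-0.568, -0.368, 0.047], 'gripper_force': 58.958, 'width': 0.011}
tilt 39.8119155342306 spout [0.44109945 0.12658707 0.17051082] dir -59.793087010047806
left [0.3719 0.2144 0.032 ]
right [0.4342 0.0575 0.032 ]
apex [0.4571 0.1579 0.032 ]
f1 [0.3832 0.1607 0.032 ]
f2 [0.4066 0.0927 0.032 ]
```

View pics/w4.png

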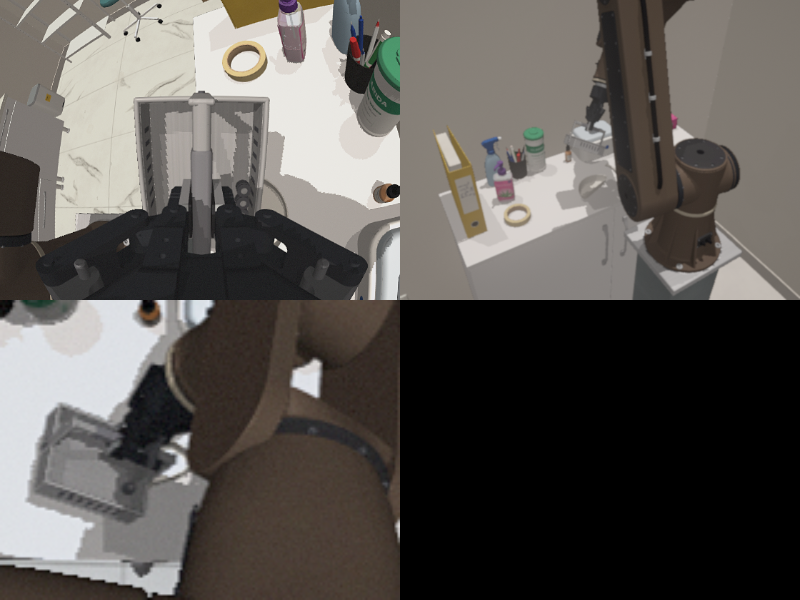

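Tilt is 40° with the beak toward -60°. The wrist panel shows at least two caps at the +y wall near (242,190), but the top panel shows one cap near (128,487), possibly stuck along the +x wall. I'll rock the tilt to either side at height.

Call:
servo_tool(
  rows=[
    [[0,0,0],[3,3.5,0],0],
    [[0,0,0],[-5.3,4.5,0],0],
    [[0,0,0],[-5.3,4.5,0],0],
    [[0,0,0],[0,0,0],0],
    [[0,0,0],[5.3,-4.5,0],0],
    [[0,0,0],[5.3,-4.5,0],0],
    [[0,0,0],[5.3,-4.5,0],0],
    [[0,0,0],[5.3,-4.5,0],0],
    [[0,0,0],[0,0,0],0],
  ],
)

```text
time: 9.43
tcp_pos: [0.4228, 0.1622, 0.2959]
orientation: [0.675, 0.627, -0.049, -0.387]
force: [1.1, 0.4, -4.1]
width: 0.0113
gripper_force: 59.1
```

Call:
servo_tool(
  rows=[
    [[0,0,0],[-5.3,4.5,0],0],
    [[0,0,0],[-5.3,4.5,0],0],
    [[0,0,0],[-5.3,4.5,0],0],
    [[0,0,0],[-5.3,4.5,0],0],
    [[0,0,0],[0,0,0],0],
    [[0,0,0],[5.3,-4.5,0],0],
    [[0,0,0],[5.3,-4.5,0],0],
    [[0,0,0],[0,0,0],0],
  ],
)

```text
time: 10.42
tcp_pos: [0.4232, 0.1615, 0.2961]
orientation: [0.709, 0.596, 0.063, -0.371]
force: [0.5, 0.1, -2.4]
width: 0.0113
gripper_force: 59.1
```

```bash
cat > st.py <<'E'
from rig import *
from h import *
s=sense()
Rt=R.from_quat(s["orientation"]).as_matrix();Rb=Rt@np.diag([-1,1,-1])
g=s["tcp_pos"]-Rt[:,2]*.019
sp=g+Rb@np.array([.0828,.0708,-.09]);print(s["time"],"tilt",np.degrees(np.arccos(Rb[2,2])),"spout",sp,"dir",np.degrees(np.arctan2(Rb[1,2],Rb[0,2])),s["q"])
print("shift mm",Rt.T@(np.array([.421,.146,.08])-sp)*1e3)
E
cat >> st.py <<'E'
import sys
w=read_camera("wrist")["frame"];t=read_camera("top")["frame"]
c=np.zeros((600,800,3),np.uint8);c[:,:400]=cv2.resize(w[110:290,290:410,::-1],(400,600),interpolation=cv2.INTER_CUBIC);c[:480,400:]=cv2.resize(t[200:272,190:250,::-1],(400,480),interpolation=cv2.INTER_CUBIC)
cv2.imwrite(sys.argv[1],c)
E
python3 st.py pics/w5.png
```

```text
10.425 tilt 44.23446700531753 spout [0.43789339 0.13708629 0.16924782] dir -59.59449693354005 [-0.16591884  0.39874305  1.85270097  0.56799318  1.4675749  -0.2238549 ]
shift mm [-45.09187656  25.11491999  75.27268877]
```

View pics/w5.png

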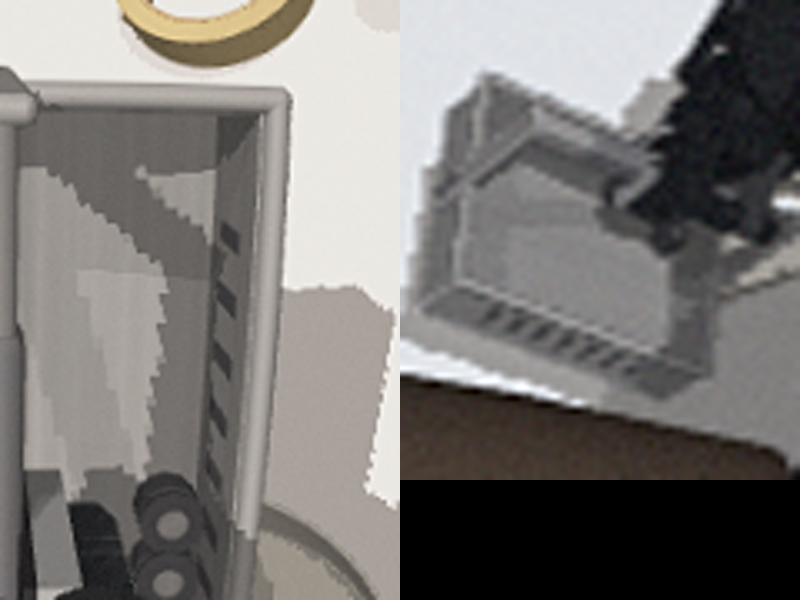

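The top panel shows that corner empty now, so the stuck cap has freed. The wrist panel shows two caps by the +y wall, the upper one at crop (168,520). I'll work out where they sit in the basket frame.

```bash
python3 - <<'E'
from rig import *
from h import *
s=sense();w=read_camera("wrist");Rt=R.from_quat(s["orientation"]).as_matrix();Rb=Rt@np.diag([-1,1,-1])
o=s["tcp_pos"]-Rt[:,2]*.019-Rb[:,2]*.09
for a,b in((172,524),(168,582)):
    p,d=ray(w,290+a*.3,110+b*.3,True);p=Rb.T@(p-o);d=Rb.T@d;q=p+d*(.015-p[2])/d[2];print(q*1e3,np.linalg.norm(q*1e3-[60,48,15]))
for y in (41,):
  for x in(53,39,25,11): 
    u=proj(w,o+Rb@np.array([x,y,15])/1e3,True);print(x,[(u[0]-290)/.3,(u[1]-110)/.3])
E
```

```text
[29.29866703 41.30098224 15.        ] 31.423696236225943
[43.13548008 41.48295449 15.        ] 18.079931256025024
53 [np.float64(162.2716857118356), np.float64(621.4186085351469)]
39 [np.float64(167.2170765356005), np.float64(565.0643961428352)]
25 [np.float64(172.03670718632264), np.float64(505.3375094595155)]
11 [np.float64(176.65561773440555), np.float64(442.3207175582763)]
```

Call:
servo_tool(
  rows=[
    [[0,0,0],[-2,-2.3,0],0],
    [[-5,3,9],[0,0,0],0],
    [[-9,5,15],[0,0,0],0],
    [[-9,5,15],[0,0,0],0],
    [[-9,5,15],[0,0,0],0],
    [[-8,4,12],[0,0,0],0],
    [[-5,3,9],[0,0,0],0],
    [[0,0,0],[0,0,0],0],
    [[0,0,0],[0,0,0],0],
  ],
)

```text
time: 11.7
tcp_pos: [0.4075, 0.1659, 0.2069]
orientation: [0.718, 0.601, 0.06, -0.347]
force: [0.7, 0.1, -2.3]
width: 0.011
gripper_force: 59.0
```

```bash
python3 st.py pics/x.png; python3 - <<'E'
from rig import *
from h import *
s=sense();w=read_camera("wrist");t=read_camera("top");Rt=R.from_quat(s["orientation"]).as_matrix();Rb=Rt@np.diag([-1,1,-1])
o=s["tcp_pos"]-Rt[:,2]*.019-Rb[:,2]*.09
print(s["force"],s["gripper_force"],s["torque"])
tf=cv2.resize(t["frame"][190:270,185:265,::-1],(400,400),interpolation=cv2.INTER_CUBIC)
for x,y,c in((60,48,(0,0,255)),(60,-48,(0,255,0)),(60,-5,(255,0,0))):
    u=proj(t,o+Rb@np.array([x,y,3])/1e3);cv2.circle(tf,(int((u[0]-185)*5),int((u[1]-190)*5)),3,c,-1)
c=np.zeros((500,800,3),np.uint8);c[:400,:400]=tf;c[:500,400:]=cv2.resize(w["frame"][150:350,290:450,::-1],(400,500),interpolation=cv2.INTER_CUBIC)
cv2.imwrite("pics/w6.png",c)
E
```

```text
11.7 tilt 41.28262979537494 spout [0.4255521  0.13586557 0.0816756 ] dir -59.881711260010356 [-0.14386096  0.47326869  1.97397404  0.57660219  1.24984746 -0.31122962]
shift mm [ 6.23589214 -3.77474506  8.54990453]
[-0.51430695  0.46686189 -3.15720174] 59.05015468597412 [-0.58428441 -0.38050053  0.03257955]
```

View pics/w6.png

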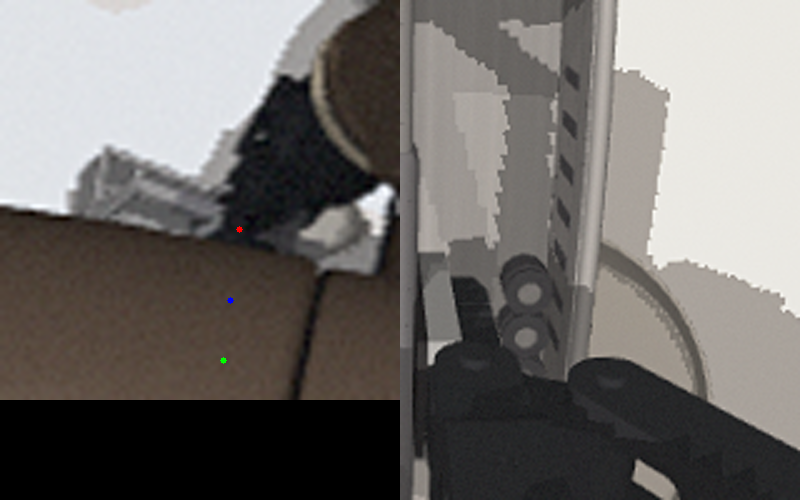

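The wrist panel shows two caps stacked by the beak-side wall near (525,290) and (525,335), with the dish rim below and clear of the basket. The top view is now blocked by the arm. I'll check numerically for grip slip and how much of the +x wall was visible in the previous top view.

```bash
python3 - <<'E'
from rig import *
from h import *
t=pickle.load(open("c4.pkl","rb"))
def fr(q,p):
    Rt=R.from_quat(q).as_matrix();Rb=Rt@np.diag([-1,1,-1]);return Rb,np.array(p)-Rt[:,2]*.019-Rb[:,2]*.09
Rb,o=fr([.709,.596,.063,-.371],[.4232,.1615,.2961])
for y in(-41,-25,-10,0,10,20,41):
    u=proj(t,o+Rb@np.array([53,y,9])/1e3);print("w5 top",y,400+(u[0]-190)*6.667,(u[1]-200)*6.667)
Rb,o=fr([.722,.602,.057,-.336],[.4219,.1597,.2948])
p,d=ray(t,180+128*.4,170+(487-300)*.4);p=Rb.T@(p-o);d=Rb.T@d;print("w4 cap",(p+d*(.009-p[2])/d[2])*1e3)
s=sense();w=read_camera("wrist");Rb,o=fr(s["orientation"],s["tcp_pos"])
u=proj(w,o+Rb@np.array([-63,51,36])/1e3,True);print("corner",u,"seen",290+285*.3,110+92*.3)
E
```

```text
w5 top -41 648.4426379650271 358.2923555700948
w5 top -25 651.6135983521688 326.7226980386171
w5 top -10 654.5443396694695 297.54462943968014
w5 top 0 656.4759889656508 278.3133873848633
w5 top 10 658.3901763476567 259.25599381222645
w5 top 20 660.287137530971 240.37010196993842
w5 top 41 664.215709481925 201.25776503179975
w4 cap [ 56.2283689  -10.44842029   9.        ]
corner (np.float64(373.20929193671793), np.float64(132.39534253273013)) seen 375.5 137.6
```

```bash
python3 -c "
from rig import *
print(sign_off())"
```

```text
the job is handed in; nothing more can be done
None
```

I handed the job in at about 12 s with the basket held still, tipped 41° toward its beak. By calculation the beak tip is over the dish hollow, about 82 mm above the cabinet top. Two caps measured 18 and 31 mm from the beak corner; the gripper hid the other two, though the last clear top view showed none left where one had stuck. The hand-in gave no verdict.

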